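# Sweep the offcuts from the mitre saw's extension table into the bin

## Robot

A 6-joint arm with a two-finger parallel gripper is mounted at the origin on the work surface. World frame = base frame: x ahead of the robot, y to its left, z up, the work surface at z = 0. Lengths are in m, angles in rad, forces in N, time in s.
With the tool pointing down it reaches from about 0.35 to 0.975 m from the base axis. Payload 4.9 kg.
Tool frame: the origin (TCP) lies on the centre line of the jaws, within the pads' length; the fingertips stand 11 mm ahead of it and the grasp point (between the pads) lies 8 mm behind it; z points along the fingers, y is the direction in which the jaws open and shut (so a half turn about z gives the same grasp; the last joint's range is limited). The gripper opens to 85 mm and grips with 20 to 120 N. Pads are 22 mm wide; open, the fingers measure 114 mm over their backs; the gripper's body (76 mm by 85 mm) begins 54 mm behind the grasp point. The pads swing forward as they close: fully open they stand 13 mm farther back than shut.
Start: joints at [1.05, 0.053, 1.613, -0, 1.476, -0.119], TCP at [0.244, 0.575, 0.242] pointing down, gripper open.
Joint ranges: [-3.01, 3.01], [-1.01, 2.22], [0.06, 2.58], [-1.02, 4.17], [0.09, 2.62], [-3.14, 3.14]. Speed limits (rad/s): [2.57, 2.57, 3.14, 3.14, 3.14, 3.14].

## Interface

Orientations are given as a rotation vector (axis times angle).
In Python, from station import ctrl gives the robot as it stands.
- The arm moves only by the tool send_rows, never from a script. Its argument "series" is a list of rows, each an object of numbers: "tx", "ty", "tz": the shift along the tool's x, y, z in cm; "wx", "wy", "wz": the turn, a rotation vector about the tool's x, y, z in rad; "jaw": the closure, from 0 (fully open) to 1 (shut). In form: [{"tx": .., "ty": .., "tz": .., "wx": .., "wy": .., "wz": .., "jaw": ..}, ...]. A call has 1 to 5 rows; each row shifts and turns the pose as measured when the row begins, along the tool's axes as they then stand; what a row does not reach is not made up. A row lasts 1/8 s, in which the tool goes at most 62.5 mm and 10.7 degrees, less where a joint would pass 70% of its speed; a pose out of reach is approached as far as the arm can. A call is refused whole if a number of a shift passes 6.25 or a number of a turn 0.188, either way. A call with a gripper value outside its range is refused whole. The fingers move at their own pace and stop on an object; "squeeze" is the grip in N (left out, the last holds). Time passes only in rows, so rows that do not move let the fingers close. It gives the time, the measured TCP pose, the force and the opening at its end, in the units of the state.
- ctrl.get_obs(): the state, without advancing time (a new reading comes with each control period).
- ctrl.get_image(name): name is "scene" or "top"; returns the picture (480x640x3 uint8, red, green, blue); there is no depth.
- ctrl.camera_info(name): a dict with "mtx" (3x3 intrinsics, pixels), "k1" (the pictures are not rectified: a ray, as slopes to the right and down, at radius r is drawn at 1 + k1 r^2 times it, then the intrinsics apply), "R" (3x3) and "t" (3): a world point X has camera coordinates R X + t. Camera axes: x right, y down, z forward; pixel columns grow to the right and rows downward; lengths in m; the calibration is good to about 2 mm. A picture is of the moment at which its call begins. camera_info takes no time and is no camera call.
- ctrl.finish_job(): hands the job in, once; it reports no verdict.
The state is a dict: "t": time; "q": joint angles; "dq": joint speeds; "effort": joint torques, N m; "tool_pos": TCP position; "tool_rot": TCP orientation; "contact_force": force on the tool from outside, world axes, zero at the start; "wrist_torque": the same for the moment, N m; "opening": finger opening in m.
Only numpy, scipy, OpenCV 4.12 (cv2) and the standard library are available. Lean on these libraries where they do the work, as an engineer would, in place of code of your own. Each camera call takes 0.05 s, during which the arm holds its last target.

## Task

Clear the saw's extension table: sweep the three short offcuts along its top and off the free end, so that all three drop into the blue bin there. Only push them, do not pick them up; leave the long finished rail, tape measure, pencil, glue bottle and sanding block where they are, and do not touch the saw.

Things in the scene. Friction and masses are not known exactly. Their poses are not given: they have to be found in the camera images.
- wing: extension table of the mitre saw, fixed: dark film-faced plywood top 300 mm (x) by 600 mm (y), flat, 110 mm above the bench. Origin: on the bench under the centre of the top; z up, y along the fence towards the saw. The saw joins it at the +y end; the -y end is free and has no rim.
- fence (a point): aluminium fence along the whole far (+x) edge of the extension table, 22 mm thick, 50 mm high above the top. This point: middle of its length, foot of its face, at the level of the top (x = 150 mm, y = 0 in the wing's frame); axes as the wing
- stop (a point): length stop clipped on the fence near the saw, 40 mm long along the fence, reaching 65 mm above the top and 12 mm out from the fence's face. This point: its middle, on the fence's face, at the level of the top
- table_end (a point): middle of the free end edge of the extension table's top (in the wing's frame x = 0, y = -300 mm), at the level of the top; same axes as the wing
- saw: compact mitre saw, grey with red parts, head locked down, fixed at the +y end of the extension table, its table level with it. Origin: on the bench at its side nearest the extension table, 305 mm towards +y from the wing's origin; axes as the wing. Its fence, in line with the table's fence, starts 13 mm further on and is 175 mm high over the bench; the head, 370 mm high, starts 140 mm further on.
- bin: blue open offcut bin, fixed on the bench, 200 mm (x) by 260 mm (y), walls 4 mm, 86 mm high; aligned with the extension table, under its free end, one side tucked 12 mm in below the edge, its open top 24 mm below the table's top. Narrower than the table, it may stand further forward or back along the end. Origin: centre of its underside.
- bin_mouth (a point): centre of the bin's open top, 86 mm above the bench; same axes as the bin
- offcut_a: offcut of 19 mm melamine-faced board, greige faces and raw chipboard-coloured edges, 45 x 30 x 19 mm (its own x, y, z), about 18 g; lies flat on the extension table, loose. Origin: centre of its underside, z up.
- offcut_b: offcut of 19 mm melamine-faced board, greige faces and raw chipboard-coloured edges, 45 x 40 x 19 mm (its own x, y, z), about 24 g; lies flat on the extension table, loose. Origin: centre of its underside, z up.
- offcut_c: offcut of 19 mm melamine-faced board, greige faces and raw chipboard-coloured edges, 45 x 54 x 19 mm (its own x, y, z), about 33 g; lies flat on the extension table, loose. Origin: centre of its underside, z up.
- rail: finished rail, the good piece: same greige board but 45 x 180 x 19 mm, lying on the extension table along the fence (its length is its y). Loose. Origin: centre of its underside.
- tape: yellow and black tape measure, 56 x 70 x 36 mm, lying near the front (-x) edge of the extension table. Loose. Origin: centre of its underside.
- pencil: flat red carpenter's pencil, 14 mm x 170 mm (along its y) x 8 mm, lying near the front edge of the extension table. Loose. Origin: centre of its underside.
- glue: white glue bottle with orange cap, 54 mm across, 130 mm high, standing on the bench. Loose. Origin: centre of its underside.
- sanding_block: cork sanding block, 40 x 70 x 30 mm, standing on the extension table by the fence, near the free end. Loose. Origin: centre of its underside.

How it is judged:
At the end, for the whole second after the job is handed in: All three offcuts lie still inside the blue bin, below its rim; the rail, tape measure, pencil, glue bottle and sanding block are within 20 mm of where they were at the start (x of offcut_a in the frame of bin between -0.1 and 0.1 m and y of offcut_a in the frame of bin between -0.13 and 0.13 m and z of each of offcut_a, offcut_b, offcut_c in the frame of bin below 0.08 m and linear speed of each of offcut_a, offcut_b, offcut_c below 0.03 m/s and x of offcut_b in the frame of bin between -0.1 and 0.1 m and y of offcut_b in the frame of bin between -0.13 and 0.13 m and x of offcut_c in the frame of bin between -0.1 and 0.1 m and y of offcut_c in the frame of bin between -0.13 and 0.13 m and distance of each of rail, tape, pencil, glue, sanding_block from where it was at the start of the episode below 0.02 m); the robot touches nothing.
It fails at once if an offcut is picked up: more than 30 mm off the extension table's top, or more than 10 mm off it while level (height (world z) of any of offcut_a, offcut_b, offcut_c above 0.14 m or (height (world z) of offcut_a above 0.12 m and angle between offcut_a's own z axis and vertical below 0.35 rad) or (height (world z) of offcut_b above 0.12 m and angle between offcut_b's own z axis and vertical below 0.35 rad) or (height (world z) of offcut_c above 0.12 m and angle between offcut_c's own z axis and vertical below 0.35 rad)).
It fails at once if the rail, tape measure, pencil, glue bottle or sanding block is shifted by more than 20 mm (distance of any of rail, tape, pencil, glue, sanding_block from where it was at the start of the episode above 0.02 m).
It fails at once if the robot touches the saw (contact force between any of the fingers, the arm and saw above 1 N).
It also fails if it takes over 64 s, if anything falls off the work surface, if the arm or the gripper's body presses on something with over 40 N, if the wrist force passes 120 N, or if a joint passes its speed limit or range.

## Working session

There is one attempt and no reset: what is moved stays moved. The work goes in short steps, Python scripts to look and compute and a tool call to move; the robot and the scene stay as the last step left them, time stands still between calls to the robot, and variables do not carry over. Pictures are saved under pics/ and viewed, and the job is handed in when it is done.

Besides the shell and the picture viewer there is one more tool, called after "Call:" as name(argument=value, ...) on one line, values as JSON. send_rows: Moves the arm, as the interface text tells. Its arguments: {"type":"object","properties":{"series":{"type":"array"},"squeeze":{"type":"number"}},"required":["series"]}

```bash
mkdir -p pics; ls; python3 - <<'E'
from station import ctrl
import cv2
for n in ("scene","top"):
    im=ctrl.get_image(n); cv2.imwrite(f"pics/{n}0.png",im[:,:,::-1])
    print(n,ctrl.camera_info(n))
print(ctrl.get_obs())
E
```

```text
pics
scene {'mtx': array([[576.27495489,   0.        , 322.04405339],
       [  0.        , 576.27495489, 241.87967702],
       [  0.        ,   0.        ,   1.        ]]), 'k1': -0.05438190079417941, 'R': array([[ 0.60069291,  0.79934699, -0.01457486],
       [ 0.6674473 , -0.51144168, -0.54124072],
       [-0.44009333,  0.31539151, -0.84074138]]), 't': array([-0.3200393 , -0.26880157,  1.42098691])}
top {'mtx': array([[573.21255835,   0.        , 319.51451955],
       [  0.        , 573.21255835, 237.59713489],
       [  0.        ,   0.        ,   1.        ]]), 'k1': -0.03422909925613426, 'R': array([[-6.04173900e-03, -9.99980022e-01, -1.85828316e-03],
       [-9.80320497e-01,  6.28962846e-03, -1.97312350e-01],
       [ 1.97320096e-01,  6.29603353e-04, -9.80338912e-01]]), 't': array([0.03094096, 0.50426705, 1.29200287])}
{'t': 0.1, 'q': array([ 1.04995243e+00,  5.32973626e-02,  1.61412910e+00, -2.52181138e-05,
        1.47602616e+00, -1.19007765e-01]), 'dq': array([ 3.09497878e-04, -8.67431224e-05, -1.71152941e-03, -2.99822510e-04,
       -8.65618961e-04, -1.11889611e-04]), 'effort': array([ 2.21476403e-04, -3.94910109e+01, -3.71362638e+01, -9.41567669e-05,
        3.94547664e-03,  2.56882379e-05]), 'tool_pos': array([0.24418309, 0.57473973, 0.24119839]), 'tool_rot': array([-6.26848606e-01, -3.07784537e+00,  2.78528411e-03]), 'contact_force': array([-0.40828114,  0.05107914, -0.66863597]), 'wrist_torque': array([-0.01973365,  0.00397386, -0.01080116]), 'opening': 0.08533453586405801}
```

View pics/scene0.png

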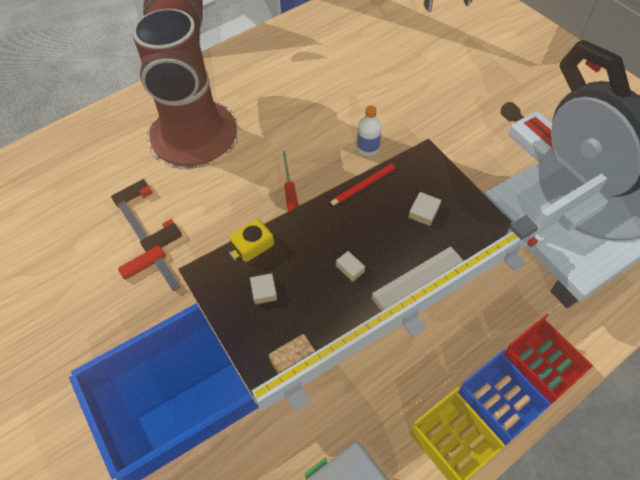

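View pics/top0.png

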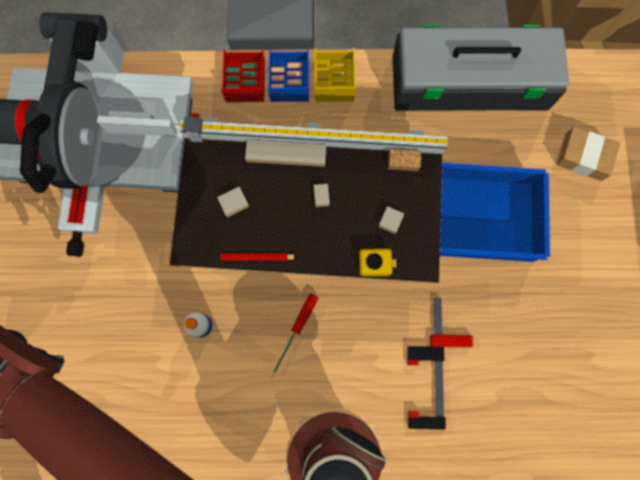

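The scene view shows the three offcuts on the table, with the bin at the free end. In the top view they are near (233,202), (321,195) and (391,219), with the tape at (376,262), block at (405,160), rail at (286,153) and bin at (495,212).

```bash
cat > h.py <<'E'
import numpy as np, cv2
from station import ctrl
def ray(n,uv,z):
    c=ctrl.camera_info(n); d=np.array([c["k1"],0,0,0,0.])
    p=cv2.undistortPoints(np.array(uv,float).reshape(-1,1,2),c["mtx"],d[[0,1,2,3,4]]).reshape(-1,2)
    R=c["R"];C=-R.T@c["t"]
    D=np.c_[p,np.ones(len(p))]@R
    return C+D*((z-C[2])/D[:,2])[:,None]
def blobs(n,im,mask,z,amin=60):
    k,l,s,ce=cv2.connectedComponentsWithStats(mask.astype(np.uint8))
    out=[]
    for i in range(1,k):
        if s[i,4]<amin: continue
        ys,xs=np.where(l==i); cs,_=cv2.findContours((l==i).astype(np.uint8),0,2)
        w=ray(n,cs[0].reshape(-1,2),z)[:,:2]
        (c,sz,a)=cv2.minAreaRect((w*1000).astype(np.float32))
        out.append((ce[i].round(0),s[i,4],np.round(c,1),np.round(sz,1),round(a,1)))
    return out
E
python3 - <<'E'
from h import *
im=cv2.imread("pics/top0.png"); hsv=cv2.cvtColor(im,cv2.COLOR_BGR2HSV)
H,S,V=[hsv[...,i].astype(int) for i in range(3)]
roi=np.zeros(H.shape,bool); roi[130:285,165:560]=1
def show(t,m,z,a=60):
    print(t); [print("  ",b) for b in blobs("top",im,m,z,a)]
print(hsv[202,233],hsv[195,321],hsv[153,286],hsv[230,300],hsv[160,405],hsv[262,376],hsv[257,250],hsv[230,495])
show("offc/rail",roi&(V>125)&(S<80),.129)
show("dark",roi&(V<60),.11,2000)
show("bin",roi&(H>100)&(H<125)&(S>150),.086,500)
show("yellow",roi&(H>20)&(H<35)&(S>150),.146)
show("red",roi&((H<8)|(H>172))&(S>150),.118)
show("cork",roi&(H>8)&(H<20)&(S>80)&(V>90),.14)
# table corners by dark hull
m=(roi&(V<75)&(S<140)).astype(np.uint8); m=cv2.morphologyEx(m,cv2.MORPH_OPEN,np.ones((5,5)))
cs,_=cv2.findContours(m,0,2); c=max(cs,key=cv2.contourArea)
p=cv2.approxPolyDP(cv2.convexHull(c),6,True).reshape(-1,2); print(p, (ray("top",p,.11)*1000).round())
for t,u in (("bin pts",[[441,163],[548,170],[548,260],[441,256]]),): print(t,(ray("top",u,.086)*1000).round())
E
python3 - <<'E'
import cv2
im=cv2.imread("pics/top0.png")[125:290,165:565]
cv2.imwrite("pics/crop0.png",cv2.resize(im,None,fx=2,fy=2,interpolation=2))
E
```

```text
[ 21  43 173] [ 21  44 172] [ 23  46 160] [ 19 131  37] [ 17 145 165] [120  22  23] [  2 255 181] [107 247 128]
offc/rail
   (array([172., 155.]), np.int32(821), array([675.9, 353. ]), array([ 58.1, 133.8]), 89.4)
   (array([326., 138.]), np.int32(738), array([721.9,  16.9]), array([559.5,   8.2]), 85.8)
   (array([392., 133.]), np.int32(411), array([ 737.1, -114.9]), array([302.5,  17.2]), 85.8)
   (array([288., 148.]), np.int32(2176), array([690.8,  80.2]), array([439.7,  53.8]), 85.9)
   (array([430., 150.]), np.int32(108), array([ 690.8, -225.9]), array([61.5, 10.2]), 84.3)
   (array([544., 207.]), np.int32(163), array([ 547.7, -468.9]), array([222.1,  75. ]), 9.2)
   (array([321., 194.]), np.int32(266), array([587.9,  23.3]), array([46. , 29.8]), 4.8)
   (array([232., 201.]), np.int32(478), array([573.8, 221.7]), array([45.8, 53.8]), 27.1)
   (array([391., 219.]), np.int32(371), array([ 529.4, -131.4]), array([40.1, 46.6]), 65.2)
dark
   (array([306., 211.]), np.int32(27875), array([561.7,  54.5]), array([599.1, 296.4]), 85.9)
bin
   (array([494., 212.]), np.int32(9796), array([
[... 294 characters left out ...]
175. ]), array([150.6,  20.2]), 89.7)
cork
   (array([392., 131.]), np.int32(95), array([ 732.3, -125.9]), array([106.8,   4.8]), 89.7)
   (array([424., 223.]), np.int32(11952), array([560.1, -74.1]), array([890.4, 352.8]), 89.6)
   (array([404., 159.]), np.int32(644), array([ 664.1, -164.9]), array([72.6, 47.9]), 85.9)
   (array([285., 162.]), np.int32(189), array([658.9, 104.4]), array([175.8,   6.5]), 85.8)
[[199 151]
 [223 144]
 [440 154]
 [437 281]
 [176 264]
 [172 244]] [[ 698.  305.  110.]
 [ 715.  250.  110.]
 [ 687. -251.  110.]
 [ 393. -231.  110.]
 [ 435.  347.  110.]
 [ 480.  358.  110.]]
bin pts [[ 674. -258.   86.]
 [ 656. -509.   86.]
 [ 442. -491.   86.]
 [ 453. -247.   86.]]
```

View pics/crop0.png

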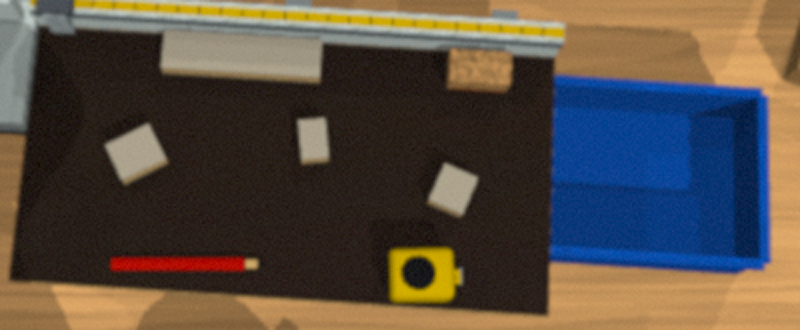

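```bash
cat >> h.py <<'E'
from scipy.spatial.transform import Rotation as Ro
O=np.array([561.7,54.5])/1000; TH=np.radians(-4.1)
XW=np.array([np.cos(TH),np.sin(TH)]); YW=np.array([-np.sin(TH),np.cos(TH)])
def wing(p): d=np.asarray(p)[:2]-O; return np.array([d@XW,d@YW])
def world(w): return O+w[0]*XW+w[1]*YW
def tool(o=None):
    o=o or ctrl.get_obs(); R=Ro.from_rotvec(o["tool_rot"]).as_matrix(); return np.array(o["tool_pos"]),R,o
def delta(wx,wy,z):
    p,R,o=tool(); tgt=np.r_[world((wx,wy)),z]
    print("tcp wing",(wing(p)*1000).round(1),"z",p[2].round(4)," move cm in tool axes",(R.T@(tgt-p)*100).round(2))
    yaw=np.degrees(np.arctan2(R[1,1],R[0,1])); print("tool y yaw",yaw.round(2),"wing",-4.1,"tilt",R[:,2].round(3),"q",np.round(o["q"],2),"open",round(o["opening"],4),"t",o["t"],"F",np.round(o["contact_force"],1))
E
python3 - <<'E'
from h import *
for n,p in dict(a=(.5879,.0233),b=(.5294,-.1314),c=(.5738,.2217),tape=(.4299,-.0936),block=(.6641,-.1649)).items(): print(n,(wing(p)*1000).round(1))
delta(-.018,-.12,.20)
E
```

```text
a [ 28.4 -29.2]
b [ -18.9 -187.7]
c [1.000e-01 1.676e+02]
tape [-120.9 -157.1]
block [ 117.8 -211.5]
tcp wing [-353.9  496.2] z 0.2412  move cm in tool axes [-51.76 -47.39   4.2 ]
tool y yaw 66.98 wing -4.1 tilt [-0.001 -0.002 -1.   ] q [ 1.05  0.05  1.61 -0.    1.48 -0.12] open 0.0853 t 0.1 F [-0.4  0.1 -0.7]
```

Call:
send_rows(series=[{"wz": 0.18, "jaw": 0.7}, {"wz": 0.18, "jaw": 0.7}, {"wz": 0.18, "jaw": 0.7}, {"wz": 0.18, "jaw": 0.7}, {"wz": 0.18, "jaw": 0.7}])

```text
invalid input at $.series[0]: expected keys tx, ty, tz, wx, wy, wz, jaw
```

Call:
send_rows(series=[{"wz": 0.17, "jaw": 0.7}, {"wz": 0.17, "jaw": 0.7}, {"jaw": 0.7}])

```text
invalid input at $.series[0]: expected keys tx, ty, tz, wx, wy, wz, jaw
```

```bash
python3 -c "
from h import *
delta(-.018,-.12,.20)"
```

```text
tcp wing [-353.9  496.2] z 0.2412  move cm in tool axes [-51.76 -47.39   4.2 ]
tool y yaw 66.98 wing -4.1 tilt [-0.001 -0.002 -1.   ] q [ 1.05  0.05  1.61 -0.    1.48 -0.12] open 0.0853 t 0.1 F [-0.4  0.1 -0.7]
```

Call:
send_rows(series=[{"tx": 0, "ty": 0, "tz": 0, "wx": 0, "wy": 0, "wz": 0.18, "jaw": 0.7}, {"tx": 0, "ty": 0, "tz": 0, "wx": 0, "wy": 0, "wz": 0.18, "jaw": 0.7}, {"tx": 0, "ty": 0, "tz": 0, "wx": 0, "wy": 0, "wz": 0.18, "jaw": 0.7}, {"tx": 0, "ty": 0, "tz": 0, "wx": 0, "wy": 0, "wz": 0.18, "jaw": 0.7}, {"tx": 0, "ty": 0, "tz": 0, "wx": 0, "wy": 0, "wz": 0.18, "jaw": 0.7}])

```text
t: 0.72
tool_pos: [0.2432, 0.5731, 0.2373]
tool_rot: [1.939, 2.47, -0.013]
contact_force: [-0.4, -0.3, -0.3]
opening: 0.0255
```

Call:
send_rows(series=[{"tx": 0, "ty": 0, "tz": 0, "wx": 0, "wy": 0, "wz": 0.18, "jaw": 0.7}, {"tx": 0, "ty": 0, "tz": 0, "wx": 0, "wy": 0, "wz": 0.18, "jaw": 0.7}, {"tx": 0, "ty": 0, "tz": 0, "wx": 0, "wy": 0, "wz": 0, "jaw": 0.7}])

```text
t: 1.1
tool_pos: [0.2427, 0.5722, 0.2351]
tool_rot: [2.359, 2.069, -0.018]
contact_force: [0.3, 0.2, 1.0]
opening: 0.0259
```

```bash
python3 -c "
from h import *
delta(-.018,-.12,.20)"
```

```text
tcp wing [-355.2  493.6] z 0.2351  move cm in tool axes [-59.21  37.31   3.99]
tool y yaw -7.5 wing -4.1 tilt [-0.006 -0.01  -1.   ] q [ 1.05  0.06  1.62 -0.    1.48  1.18] open 0.0259 t 1.1 F [0.3 0.2 1. ]
```

Call:
send_rows(series=[{"tx": -4.9, "ty": 3.1, "tz": 0, "wx": 0, "wy": 0, "wz": -0.06, "jaw": 0.7}, {"tx": -4.9, "ty": 3.1, "tz": 0, "wx": 0, "wy": 0, "wz": 0, "jaw": 0.7}, {"tx": -4.9, "ty": 3.1, "tz": 0, "wx": 0, "wy": 0, "wz": 0, "jaw": 0.7}, {"tx": -4.9, "ty": 3.1, "tz": 0, "wx": 0, "wy": 0, "wz": 0, "jaw": 0.7}, {"tx": -4.9, "ty": 3.1, "tz": 0, "wx": 0, "wy": 0, "wz": 0, "jaw": 0.7}])

```text
t: 1.72
tool_pos: [0.3807, 0.312, 0.2352]
tool_rot: [2.266, 2.17, -0.02]
contact_force: [0.6, -0.0, -0.7]
opening: 0.0263
```

Call:
send_rows(series=[{"tx": -4.9, "ty": 3.1, "tz": 0, "wx": 0, "wy": 0, "wz": 0, "jaw": 0.7}, {"tx": -4.9, "ty": 3.1, "tz": 0, "wx": 0, "wy": 0, "wz": 0, "jaw": 0.7}, {"tx": -4.9, "ty": 3.1, "tz": 0, "wx": 0, "wy": 0, "wz": 0, "jaw": 0.7}, {"tx": -4.9, "ty": 3.1, "tz": 0, "wx": 0, "wy": 0, "wz": 0, "jaw": 0.7}, {"tx": 0, "ty": 0, "tz": 0, "wx": 0, "wy": 0, "wz": 0, "jaw": 0.7}])

```text
t: 2.35
tool_pos: [0.5005, 0.1012, 0.2366]
tool_rot: [2.253, 2.182, -0.018]
contact_force: [0.2, 0.8, 0.1]
opening: 0.0256
```

```bash
python3 -c "
from h import *
delta(-.018,-.12,.20)"
```

```text
tcp wing [-64.4  42.2] z 0.2366  move cm in tool axes [-16.34   4.01   3.84]
tool y yaw -1.83 wing -4.1 tilt [-0.005 -0.012 -1.   ] q [ 0.06 -0.22  1.88 -0.01  1.49  0.09] open 0.0256 t 2.35 F [0.2 0.8 0.1]
```

Call:
send_rows(series=[{"tx": -5.4, "ty": 1.3, "tz": 0.6, "wx": 0, "wy": 0, "wz": 0.04, "jaw": 0.7}, {"tx": -5.4, "ty": 1.3, "tz": 0.6, "wx": 0, "wy": 0, "wz": 0, "jaw": 0.7}, {"tx": -5.4, "ty": 1.3, "tz": 0.6, "wx": 0, "wy": 0, "wz": 0, "jaw": 0.7}, {"tx": 0, "ty": 0, "tz": 0, "wx": 0, "wy": 0, "wz": 0, "jaw": 0.7}])

```text
t: 2.85
tool_pos: [0.5303, -0.0637, 0.2193]
tool_rot: [2.283, 2.153, -0.015]
contact_force: [-0.3, 0.8, -0.2]
opening: 0.0257
```

```bash
python3 -c "
from h import *
delta(-.018,-.12,.127)
for n in ('scene','top'): cv2.imwrite(f'pics/{n}1.png',ctrl.get_image(n)[:,:,::-1])"
```

```text
tcp wing [ -22.8 -120.2] z 0.2193  move cm in tool axes [0.1  0.52 9.22]
tool y yaw -3.36 wing -4.1 tilt [-0.005 -0.009 -1.   ] q [-0.25 -0.15  1.85 -0.01  1.45 -0.19] open 0.0257 t 2.85 F [-0.3  0.8 -0.2]
```

View pics/scene1.png

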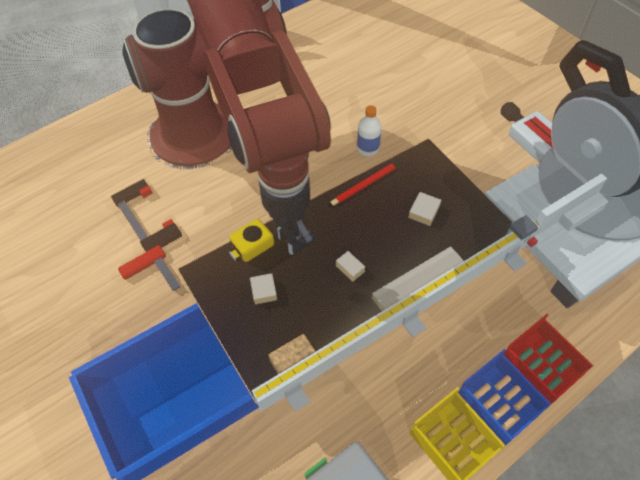

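The gripper sits over the gap behind the nearest offcut, clear of the tape (250,240).

Call:
send_rows(series=[{"tx": 0, "ty": 0.3, "tz": 3, "wx": 0, "wy": 0, "wz": 0.01, "jaw": 0.7}, {"tx": 0, "ty": 0.3, "tz": 3, "wx": 0, "wy": 0, "wz": 0, "jaw": 0.7}, {"tx": 0, "ty": 0, "tz": 2, "wx": 0, "wy": 0, "wz": 0, "jaw": 0.7}, {"tx": 0, "ty": 0, "tz": 0.5, "wx": 0, "wy": 0, "wz": 0, "jaw": 0.7}, {"tx": 0, "ty": 0, "tz": 0, "wx": 0, "wy": 0, "wz": 0, "jaw": 0.7}])

```text
t: 3.58
tool_pos: [0.5368, -0.0526, 0.1352]
tool_rot: [2.272, 2.163, -0.007]
contact_force: [0.4, -0.3, 1.4]
opening: 0.0254
```

```bash
python3 -c "
from h import *
delta(-.018,-.12,.127)"
```

```text
tcp wing [ -17.1 -108.6] z 0.1352  move cm in tool axes [-1.13 -0.11  0.83]
tool y yaw -2.83 wing -4.1 tilt [-0.    -0.007 -1.   ] q [-0.23 -0.06  1.91 -0.01  1.29 -0.18] open 0.0254 t 3.575 F [ 0.4 -0.3  1.4]
```

Call:
send_rows(series=[{"tx": 0, "ty": 0, "tz": 0.7, "wx": 0, "wy": 0, "wz": 0.02, "jaw": 0.7}, {"tx": -1.2, "ty": 0, "tz": 0, "wx": 0, "wy": 0, "wz": 0, "jaw": 0.7}, {"tx": -1.5, "ty": 0, "tz": 0, "wx": 0, "wy": 0, "wz": 0, "jaw": 0.7}, {"tx": -1.5, "ty": 0, "tz": 0, "wx": 0, "wy": 0, "wz": 0, "jaw": 0.7}])

```text
t: 4.08
tool_pos: [0.5354, -0.0964, 0.1311]
tool_rot: [2.289, 2.138, -0.003]
contact_force: [1.3, -0.4, 0.3]
opening: 0.0254
```

```bash
python3 -c "
from h import *
delta(-.015,-.2,.127)"
```

```text
tcp wing [ -15.5 -152.4] z 0.1311  move cm in tool axes [-4.75  0.03  0.45]
tool y yaw -3.9 wing -4.1 tilt [ 0.005 -0.008 -1.   ] q [-0.31 -0.05  1.91 -0.01  1.28 -0.24] open 0.0254 t 4.075 F [ 1.3 -0.4  0.3]
```

Call:
send_rows(series=[{"tx": -1.2, "ty": 0, "tz": 0.2, "wx": 0, "wy": 0, "wz": 0, "jaw": 0.7}, {"tx": -1.2, "ty": 0, "tz": 0.2, "wx": 0, "wy": 0, "wz": 0, "jaw": 0.7}, {"tx": -1.2, "ty": 0, "tz": 0, "wx": 0, "wy": 0, "wz": 0, "jaw": 0.7}, {"tx": -1.2, "ty": 0, "tz": 0, "wx": 0, "wy": 0, "wz": 0, "jaw": 0.7}])

```text
t: 4.58
tool_pos: [0.5318, -0.1492, 0.1275]
tool_rot: [2.291, 2.135, -0.003]
contact_force: [0.2, -0.1, -0.6]
opening: 0.0256
```

```bash
python3 -c "
from h import *
delta(-.01,-.3,.127)
for n in ('scene','top'): cv2.imwrite(f'pics/{n}2.png',ctrl.get_image(n)[:,:,::-1])"
```

```text
tcp wing [ -15.3 -205.3] z 0.1275  move cm in tool axes [-9.47  0.52  0.13]
tool y yaw -4.04 wing -4.1 tilt [ 0.005 -0.009 -1.   ] q [-0.41 -0.03  1.89 -0.01  1.27 -0.33] open 0.0256 t 4.575 F [ 0.2 -0.1 -0.6]
```

View pics/scene2.png

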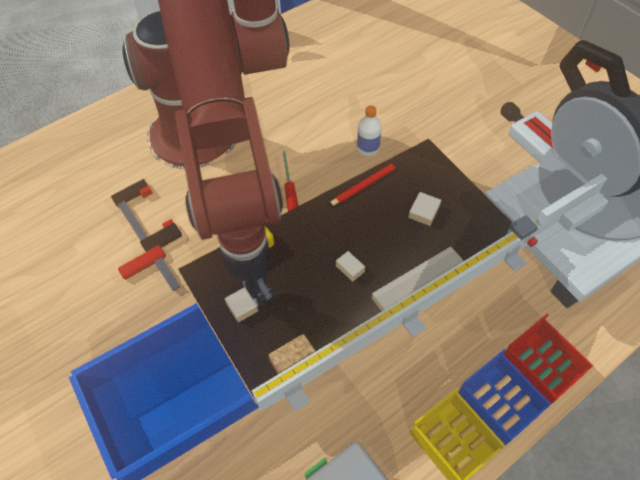

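View pics/top2.png

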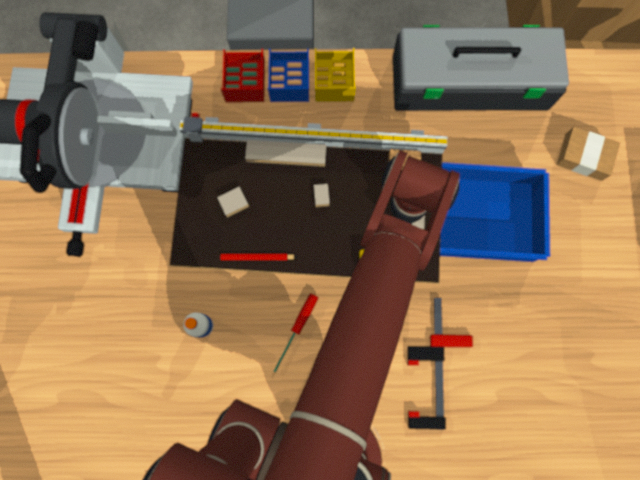

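```bash
python3 -c "
from h import *
print([ (wing(p)*1000).round() for p in ray('scene',[[241,300],[350,262],[425,206]],.129)])
"
```

```text
[array([ -17., -231.]), array([ 25., -25.]), array([ -0., 171.])]
```

b (241,304) is aligned with the pusher at wing x -17 and clear of the tape. Next I push it off the end.

Call:
send_rows(series=[{"tx": -1.3, "ty": 0.2, "tz": 0, "wx": 0, "wy": 0, "wz": 0, "jaw": 0.7}, {"tx": -1.3, "ty": 0.2, "tz": 0, "wx": 0, "wy": 0, "wz": 0, "jaw": 0.7}, {"tx": -1.3, "ty": 0, "tz": 0, "wx": 0, "wy": 0, "wz": 0, "jaw": 0.7}, {"tx": -1.3, "ty": 0, "tz": 0, "wx": 0, "wy": 0, "wz": 0, "jaw": 0.7}, {"tx": -1.3, "ty": 0, "tz": 0, "wx": 0, "wy": 0, "wz": 0, "jaw": 0.7}])

```text
t: 5.3
tool_pos: [0.5313, -0.2182, 0.1283]
tool_rot: [2.29, 2.135, -0.003]
contact_force: [-0.5, 0.1, 0.1]
opening: 0.0256
```

Call:
send_rows(series=[{"tx": -1.5, "ty": 0, "tz": 0, "wx": 0, "wy": 0, "wz": 0, "jaw": 0.7}, {"tx": -1.5, "ty": 0, "tz": 0, "wx": 0, "wy": 0, "wz": 0, "jaw": 0.7}, {"tx": -1.5, "ty": 0, "tz": 0, "wx": 0, "wy": 0, "wz": 0, "jaw": 0.7}, {"tx": 0, "ty": 0, "tz": 0, "wx": 0, "wy": 0, "wz": 0, "jaw": 0.7}, {"tx": 0, "ty": 0, "tz": -3, "wx": 0, "wy": 0, "wz": 0, "jaw": 0.7}])

```text
t: 5.92
tool_pos: [0.5257, -0.2663, 0.1558]
tool_rot: [2.297, 2.137, -0.005]
contact_force: [-0.0, -0.6, 0.7]
opening: 0.0257
```

```bash
python3 -c "
from h import *
delta(.027,.045,.2)
for n in ('scene',): cv2.imwrite(f'pics/{n}3.png',ctrl.get_image(n)[:,:,::-1])"
```

```text
tcp wing [ -13.  -322.6] z 0.1558  move cm in tool axes [36.74  3.98 -4.61]
tool y yaw -4.14 wing -4.1 tilt [ 0.    -0.005 -1.   ] q [-0.59  0.04  1.78 -0.    1.32 -0.52] open 0.0257 t 5.925 F [-0.  -0.6  0.7]
```

View pics/scene3.png

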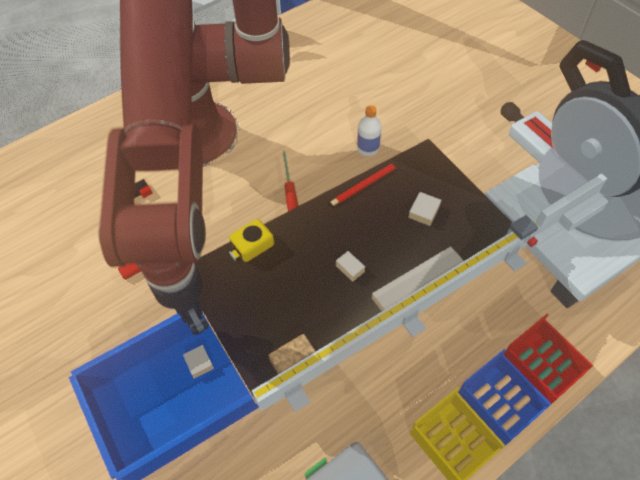

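b (198,361) is lying in the bin and nothing else has moved. Next is a.

Call:
send_rows(series=[{"tx": 0, "ty": 0.5, "tz": -4.5, "wx": 0, "wy": 0, "wz": 0, "jaw": 0.7}, {"tx": 5.5, "ty": 0.6, "tz": 0, "wx": 0, "wy": 0, "wz": 0, "jaw": 0.7}, {"tx": 5.5, "ty": 0.6, "tz": 0, "wx": 0, "wy": 0, "wz": 0, "jaw": 0.7}, {"tx": 5.5, "ty": 0.6, "tz": 0, "wx": 0, "wy": 0, "wz": 0, "jaw": 0.7}, {"tx": 5.5, "ty": 0.6, "tz": 0, "wx": 0, "wy": 0, "wz": 0, "jaw": 0.7}])

```text
t: 6.6
tool_pos: [0.5758, -0.0471, 0.2092]
tool_rot: [2.291, 2.12, 0.005]
contact_force: [0.3, -0.7, 0.7]
opening: 0.0259
```

Call:
send_rows(series=[{"tx": 5.5, "ty": 0.5, "tz": 0, "wx": 0, "wy": 0, "wz": 0, "jaw": 0.7}, {"tx": 5.5, "ty": 0.5, "tz": 0, "wx": 0, "wy": 0, "wz": 0, "jaw": 0.7}, {"tx": 3, "ty": 0, "tz": 0, "wx": 0, "wy": 0, "wz": 0, "jaw": 0.7}, {"tx": 0, "ty": 0, "tz": 0, "wx": 0, "wy": 0, "wz": 0, "jaw": 0.7}])

```text
t: 7.1
tool_pos: [0.5966, 0.1016, 0.2076]
tool_rot: [2.283, 2.128, 0.009]
contact_force: [0.7, -0.5, 0.1]
opening: 0.0256
```

```bash
python3 -c "
from h import *
delta(.027,.03,.128)"
```

```text
tcp wing [31.5 49.5] z 0.2076  move cm in tool axes [-1.87 -0.6   7.97]
tool y yaw -4.0 wing -4.1 tilt [ 0.018 -0.011 -1.   ] q [ 0.05  0.02  1.71 -0.01  1.4   0.12] open 0.0256 t 7.1 F [ 0.7 -0.5  0.1]
```

Call:
send_rows(series=[{"tx": -0.5, "ty": -0.3, "tz": 3, "wx": 0, "wy": 0, "wz": 0, "jaw": 0.7}, {"tx": -0.5, "ty": -0.2, "tz": 3, "wx": 0, "wy": 0, "wz": 0, "jaw": 0.7}, {"tx": 0, "ty": 0, "tz": 1.5, "wx": 0, "wy": 0, "wz": 0, "jaw": 0.7}, {"tx": 0, "ty": 0, "tz": 0.3, "wx": 0, "wy": 0, "wz": 0, "jaw": 0.7}])

```text
t: 7.6
tool_pos: [0.5933, 0.089, 0.1289]
tool_rot: [2.281, 2.126, 0.012]
contact_force: [0.4, -0.4, 0.9]
opening: 0.0254
```

```bash
python3 -c "
from h import *
delta(.027,-.02,.128)"
```

```text
tcp wing [29.1 36.6] z 0.1289  move cm in tool axes [-5.66 -0.21  0.15]
tool y yaw -4.03 wing -4.1 tilt [ 0.022 -0.012 -1.   ] q [ 0.03  0.08  1.78 -0.01  1.26  0.1 ] open 0.0254 t 7.6 F [ 0.4 -0.4  0.9]
```

Call:
send_rows(series=[{"tx": -1, "ty": 0, "tz": 0, "wx": 0.02, "wy": 0.01, "wz": 0, "jaw": 0.7}, {"tx": -1.2, "ty": 0, "tz": 0, "wx": 0, "wy": 0, "wz": 0, "jaw": 0.7}, {"tx": -1.2, "ty": 0, "tz": 0, "wx": 0, "wy": 0, "wz": 0, "jaw": 0.7}, {"tx": -1.2, "ty": 0, "tz": 0, "wx": 0, "wy": 0, "wz": 0, "jaw": 0.7}, {"tx": -1.2, "ty": 0, "tz": 0, "wx": 0, "wy": 0, "wz": 0, "jaw": 0.7}])

```text
t: 8.22
tool_pos: [0.5914, 0.0267, 0.133]
tool_rot: [2.294, 2.138, 0.008]
contact_force: [-0.1, -0.3, 0.0]
opening: 0.0257
```

Call:
send_rows(series=[{"tx": -1.2, "ty": 0, "tz": 0, "wx": 0, "wy": 0, "wz": 0, "jaw": 0.7}, {"tx": -1.2, "ty": 0, "tz": 0, "wx": 0, "wy": 0, "wz": 0, "jaw": 0.7}, {"tx": -1.2, "ty": 0, "tz": 0, "wx": 0, "wy": 0, "wz": 0, "jaw": 0.7}, {"tx": -1.2, "ty": 0, "tz": 0, "wx": 0, "wy": 0, "wz": 0, "jaw": 0.7}, {"tx": -1.2, "ty": 0, "tz": 0, "wx": 0, "wy": 0, "wz": 0, "jaw": 0.7}])

```text
t: 8.85
tool_pos: [0.5867, -0.0375, 0.1331]
tool_rot: [2.295, 2.138, 0.009]
contact_force: [0.8, 0.8, -0.7]
opening: 0.0259
```

```bash
python3 -c "
from h import *
delta(.027,-.31,.128)
for n in ('scene',): cv2.imwrite(f'pics/{n}4.png',ctrl.get_image(n)[:,:,::-1])"
```

```text
tcp wing [ 31.5 -90. ] z 0.1331  move cm in tool axes [-22.    -0.47   0.5 ]
tool y yaw -4.06 wing -4.1 tilt [ 0.008 -0.    -1.   ] q [-0.19  0.05  1.8   0.    1.28 -0.12] open 0.0259 t 8.85 F [ 0.8  0.8 -0.7]
```

View pics/scene4.png

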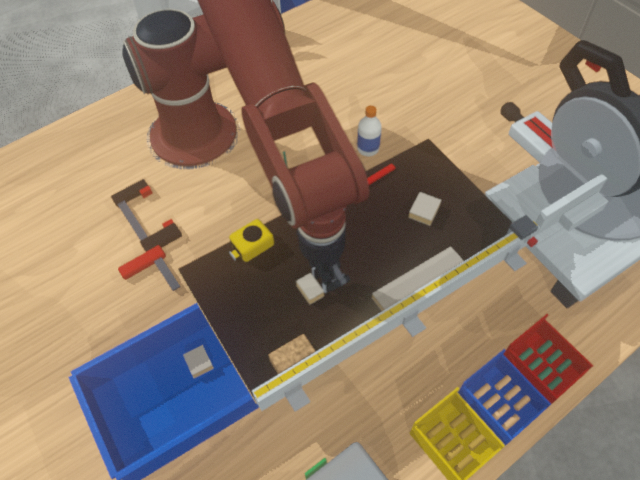

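a (311,288) sits squarely against the fingers and its path past the cork block (290,355) is clear.

Call:
send_rows(series=[{"tx": -1.3, "ty": -0.2, "tz": 0.3, "wx": 0, "wy": 0, "wz": 0, "jaw": 0.7}, {"tx": -1.3, "ty": -0.2, "tz": 0.1, "wx": 0, "wy": 0, "wz": 0, "jaw": 0.7}, {"tx": -1.5, "ty": 0, "tz": 0, "wx": 0, "wy": 0, "wz": 0, "jaw": 0.7}, {"tx": -1.5, "ty": 0, "tz": 0, "wx": 0, "wy": 0, "wz": 0, "jaw": 0.7}, {"tx": -1.5, "ty": 0, "tz": 0, "wx": 0, "wy": 0, "wz": 0, "jaw": 0.7}])

```text
t: 9.52
tool_pos: [0.5768, -0.1136, 0.1286]
tool_rot: [2.294, 2.137, 0.007]
contact_force: [-0.2, 0.7, 0.1]
opening: 0.0254
```

Call:
send_rows(series=[{"tx": -1.5, "ty": 0, "tz": 0, "wx": 0, "wy": 0, "wz": 0, "jaw": 0.7}, {"tx": -1.5, "ty": 0, "tz": 0, "wx": 0, "wy": 0, "wz": 0, "jaw": 0.7}, {"tx": -1.5, "ty": 0, "tz": 0, "wx": 0, "wy": 0, "wz": 0, "jaw": 0.7}, {"tx": -1.5, "ty": 0, "tz": 0, "wx": 0, "wy": 0, "wz": 0, "jaw": 0.7}, {"tx": -1.5, "ty": 0, "tz": 0, "wx": 0, "wy": 0, "wz": 0, "jaw": 0.7}])

```text
t: 10.15
tool_pos: [0.5711, -0.1942, 0.1288]
tool_rot: [2.294, 2.136, 0.007]
contact_force: [0.9, 0.3, 0.2]
opening: 0.0256
```

Call:
send_rows(series=[{"tx": -1.5, "ty": 0, "tz": 0, "wx": 0, "wy": 0, "wz": 0, "jaw": 0.7}, {"tx": -1.5, "ty": 0, "tz": 0, "wx": 0, "wy": 0, "wz": 0, "jaw": 0.7}, {"tx": -1.5, "ty": 0, "tz": 0, "wx": 0, "wy": 0, "wz": 0, "jaw": 0.7}, {"tx": -1.5, "ty": 0, "tz": 0, "wx": 0, "wy": 0, "wz": 0, "jaw": 0.7}])

```text
t: 10.65
tool_pos: [0.5665, -0.2583, 0.1289]
tool_rot: [2.294, 2.136, 0.007]
contact_force: [0.0, -0.2, 0.5]
opening: 0.0253
```

```bash
python3 -c "
from h import *
delta(.027,-.32,.128)
for n in ('scene',): cv2.imwrite(f'pics/{n}5.png',ctrl.get_image(n)[:,:,::-1])"
```

```text
tcp wing [  27.2 -311.7] z 0.1289  move cm in tool axes [-0.83 -0.02  0.09]
tool y yaw -4.08 wing -4.1 tilt [ 0.008 -0.002 -1.   ] q [-0.55  0.14  1.72  0.    1.28 -0.48] open 0.0253 t 10.65 F [ 0.  -0.2  0.5]
```

View pics/scene5.png

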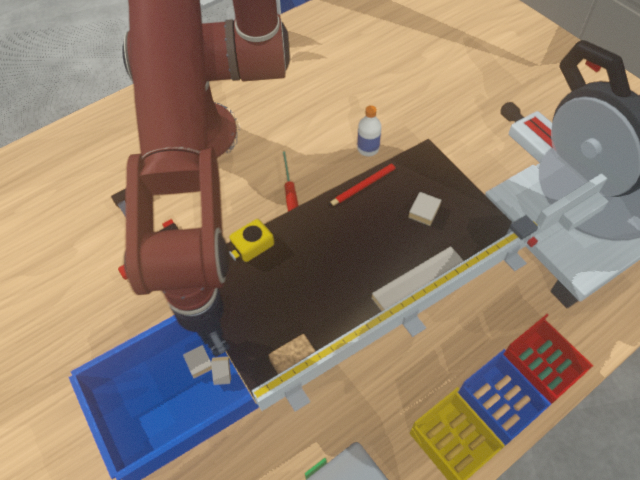

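a has gone over the edge into the bin at (221,370). Next is c.

Call:
send_rows(series=[{"tx": 0, "ty": 0, "tz": -5, "wx": 0, "wy": 0, "wz": 0, "jaw": 0.7}, {"tx": 3, "ty": 0, "tz": -3, "wx": 0, "wy": 0, "wz": 0, "jaw": 0.7}, {"tx": 6, "ty": -0.4, "tz": 0, "wx": 0, "wy": 0, "wz": 0, "jaw": 0.7}, {"tx": 6, "ty": -0.4, "tz": 0, "wx": 0, "wy": 0, "wz": 0, "jaw": 0.7}, {"tx": 6, "ty": -0.4, "tz": 0, "wx": 0, "wy": 0, "wz": 0, "jaw": 0.7}])

```text
t: 11.32
tool_pos: [0.5701, -0.0494, 0.2118]
tool_rot: [2.304, 2.123, 0.01]
contact_force: [1.3, -0.1, -0.6]
opening: 0.0253
```

Call:
send_rows(series=[{"tx": 6, "ty": -0.3, "tz": 0, "wx": 0, "wy": 0, "wz": 0, "jaw": 0.7}, {"tx": 6, "ty": -0.3, "tz": 0, "wx": 0, "wy": 0, "wz": 0, "jaw": 0.7}, {"tx": 6, "ty": -0.3, "tz": 0, "wx": 0, "wy": 0, "wz": 0, "jaw": 0.7}, {"tx": 5, "ty": -0.3, "tz": 0, "wx": 0, "wy": 0, "wz": 0, "jaw": 0.7}, {"tx": 0, "ty": 0, "tz": 0, "wx": 0, "wy": 0, "wz": 0, "jaw": 0.7}])

```text
t: 11.95
tool_pos: [0.5759, 0.1918, 0.2126]
tool_rot: [2.298, 2.129, 0.014]
contact_force: [-0.4, -0.4, -0.1]
opening: 0.0257
```

```bash
python3 -c "
from h import *
delta(.0,.225,.205)"
```

```text
tcp wing [  4.4 138. ] z 0.2126  move cm in tool axes [ 8.7  -0.49  0.75]
tool y yaw -4.36 wing -4.1 tilt [ 0.013 -0.001 -1.   ] q [ 0.2   0.02  1.69 -0.    1.41  0.28] open 0.0257 t 11.95 F [-0.4 -0.4 -0.1]
```

Call:
send_rows(series=[{"tx": 4.5, "ty": -0.2, "tz": 0, "wx": 0, "wy": 0, "wz": 0, "jaw": 0.7}, {"tx": 4, "ty": -0.2, "tz": 0, "wx": 0, "wy": 0, "wz": 0, "jaw": 0.7}, {"tx": 0, "ty": 0, "tz": 0, "wx": 0, "wy": 0, "wz": 0, "jaw": 0.7}, {"tx": 0, "ty": 0, "tz": 0, "wx": 0, "wy": 0, "wz": 0, "jaw": 0.7}])

```text
t: 12.45
tool_pos: [0.5795, 0.2752, 0.2122]
tool_rot: [2.299, 2.125, 0.011]
contact_force: [-0.8, -0.2, 0.2]
opening: 0.0259
```

```bash
python3 -c "
from h import *
delta(.0,.225,.128)
for n in ('scene',): cv2.imwrite(f'pics/{n}6.png',ctrl.get_image(n)[:,:,::-1])"
```

```text
tcp wing [  2.  221.4] z 0.2122  move cm in tool axes [ 0.37 -0.3   8.42]
tool y yaw -4.51 wing -4.1 tilt [ 0.012 -0.003 -1.   ] q [ 0.33  0.1   1.61 -0.01  1.42  0.41] open 0.0259 t 12.45 F [-0.8 -0.2  0.2]
```

View pics/scene6.png

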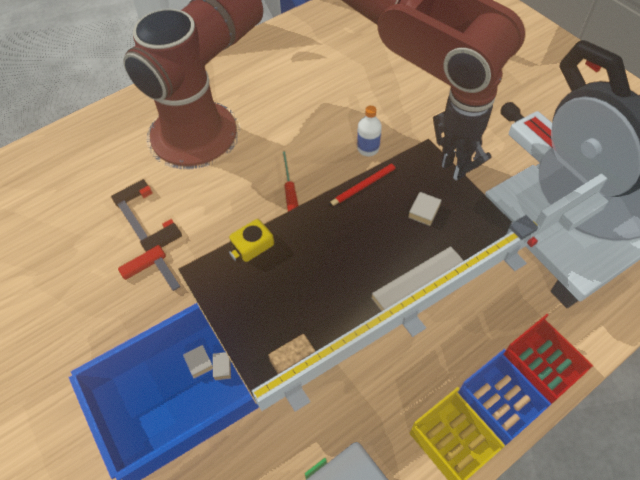

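Both a (221,366) and b (198,361) are in the bin. The gripper is behind c (425,208) with a gap to the saw, so I descend.

Call:
send_rows(series=[{"tx": 0.3, "ty": -0.2, "tz": 3, "wx": 0.01, "wy": 0, "wz": 0, "jaw": 0.7}, {"tx": 0.1, "ty": -0.1, "tz": 3, "wx": 0, "wy": 0, "wz": 0, "jaw": 0.7}, {"tx": 0, "ty": 0, "tz": 1.8, "wx": 0, "wy": 0, "wz": 0, "jaw": 0.7}, {"tx": 0, "ty": 0, "tz": 0.5, "wx": 0, "wy": 0, "wz": 0, "jaw": 0.7}])

```text
t: 13.0
tool_pos: [0.5796, 0.2742, 0.1292]
tool_rot: [2.31, 2.121, 0.005]
contact_force: [0.9, 0.6, 0.1]
opening: 0.0259
```

```bash
python3 -c "
from h import *
delta(.0,.1,.128)"
```

```text
tcp wing [  2.1 220.4] z 0.1292  move cm in tool axes [-12.04  -0.05   0.14]
tool y yaw -4.89 wing -4.1 tilt [ 0.006 -0.002 -1.   ] q [ 0.33  0.18  1.67 -0.    1.29  0.41] open 0.0259 t 13.0 F [0.9 0.6 0.1]
```

Call:
send_rows(series=[{"tx": -1, "ty": 0, "tz": 0, "wx": 0, "wy": 0, "wz": -0.01, "jaw": 0.7}, {"tx": -1, "ty": 0, "tz": 0, "wx": 0, "wy": 0, "wz": 0, "jaw": 0.7}, {"tx": -1, "ty": 0, "tz": 0, "wx": 0, "wy": 0, "wz": 0, "jaw": 0.7}, {"tx": -1, "ty": 0, "tz": 0, "wx": 0, "wy": 0, "wz": 0, "jaw": 0.7}, {"tx": -1.2, "ty": 0, "tz": 0, "wx": 0, "wy": 0, "wz": 0, "jaw": 0.7}])

```text
t: 13.62
tool_pos: [0.5773, 0.219, 0.1331]
tool_rot: [2.297, 2.131, 0.012]
contact_force: [-0.2, 0.5, -1.2]
opening: 0.0254
```

Call:
send_rows(series=[{"tx": -1.2, "ty": 0, "tz": 0, "wx": 0, "wy": 0, "wz": 0, "jaw": 0.7}, {"tx": -1.2, "ty": 0, "tz": 0, "wx": 0, "wy": 0, "wz": 0, "jaw": 0.7}, {"tx": -1.2, "ty": 0, "tz": 0, "wx": 0, "wy": 0, "wz": 0, "jaw": 0.7}, {"tx": -1.2, "ty": 0, "tz": 0, "wx": 0, "wy": 0, "wz": 0, "jaw": 0.7}, {"tx": -1.2, "ty": 0, "tz": 0, "wx": 0, "wy": 0, "wz": 0, "jaw": 0.7}])

```text
t: 14.25
tool_pos: [0.5725, 0.1547, 0.1333]
tool_rot: [2.297, 2.13, 0.013]
contact_force: [-0.4, -0.6, -0.4]
opening: 0.0256
```

```bash
python3 -c "
from h import *
delta(.015,-.15,.128)
for n in ('scene',): cv2.imwrite(f'pics/{n}7.png',ctrl.get_image(n)[:,:,::-1])"
```

```text
tcp wing [  3.6 100.7] z 0.1333  move cm in tool axes [-25.06   1.22   0.54]
tool y yaw -4.31 wing -4.1 tilt [ 0.012 -0.001 -1.   ] q [ 0.14  0.06  1.79 -0.    1.28  0.22] open 0.0256 t 14.25 F [-0.4 -0.6 -0.4]
```

View pics/scene7.png

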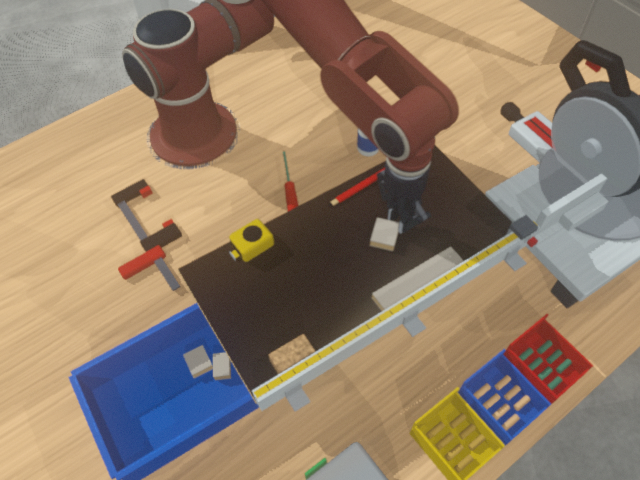

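c (384,232) is moving and turning against the fingers.

```bash
python3 - <<'E'
from h import *
im=cv2.imread("pics/scene7.png");print([ (wing(p)*1000).round() for p in ray('scene',[[383,219],[399,224],[394,246],[371,242],[386,232]],.129)])
E
```

```text
[array([-20.,  83.]), array([  6., 102.]), array([41., 64.]), array([10., 33.]), array([ 7., 70.])]
```

Call:
send_rows(series=[{"tx": -1.3, "ty": 0, "tz": 0.3, "wx": 0, "wy": 0, "wz": 0, "jaw": 0.7}, {"tx": -1.3, "ty": 0, "tz": 0.1, "wx": 0, "wy": 0, "wz": 0, "jaw": 0.7}, {"tx": -1.4, "ty": 0, "tz": 0, "wx": 0, "wy": 0, "wz": 0, "jaw": 0.7}, {"tx": -1.4, "ty": 0, "tz": 0, "wx": 0, "wy": 0, "wz": 0, "jaw": 0.7}, {"tx": -1.4, "ty": 0, "tz": 0, "wx": 0, "wy": 0, "wz": 0, "jaw": 0.7}])

```text
t: 14.92
tool_pos: [0.5671, 0.0815, 0.1291]
tool_rot: [2.297, 2.13, 0.012]
contact_force: [0.3, -0.4, 0.7]
opening: 0.0256
```

Call:
send_rows(series=[{"tx": -1.4, "ty": 0, "tz": 0, "wx": 0, "wy": 0, "wz": 0, "jaw": 0.7}, {"tx": -1.4, "ty": 0, "tz": 0, "wx": 0, "wy": 0, "wz": 0, "jaw": 0.7}, {"tx": -1.4, "ty": 0, "tz": 0, "wx": 0, "wy": 0, "wz": 0, "jaw": 0.7}, {"tx": -1.4, "ty": 0, "tz": 0, "wx": 0, "wy": 0, "wz": 0, "jaw": 0.7}, {"tx": -1.4, "ty": 0, "tz": 0, "wx": 0, "wy": 0, "wz": 0, "jaw": 0.7}])

```text
t: 15.55
tool_pos: [0.5613, 0.0064, 0.1291]
tool_rot: [2.297, 2.129, 0.011]
contact_force: [0.5, 0.6, -0.3]
opening: 0.0255
```

```bash
python3 -c "
from h import *
delta(.015,-.15,.128)
for n in ('scene',): cv2.imwrite(f'pics/{n}8.png',ctrl.get_image(n)[:,:,::-1])
im=cv2.imread('pics/scene8.png')[180:380,200:467]; cv2.imwrite('pics/c8.png',cv2.resize(im,None,fx=3,fy=3,interpolation=2))"
```

```text
tcp wing [  3. -48.] z 0.1291  move cm in tool axes [-10.2    1.24   0.14]
tool y yaw -4.34 wing -4.1 tilt [ 0.012 -0.002 -1.   ] q [-0.12 -0.01  1.87 -0.    1.27 -0.04] open 0.0255 t 15.55 F [ 0.5  0.6 -0.3]
```

View pics/c8.png

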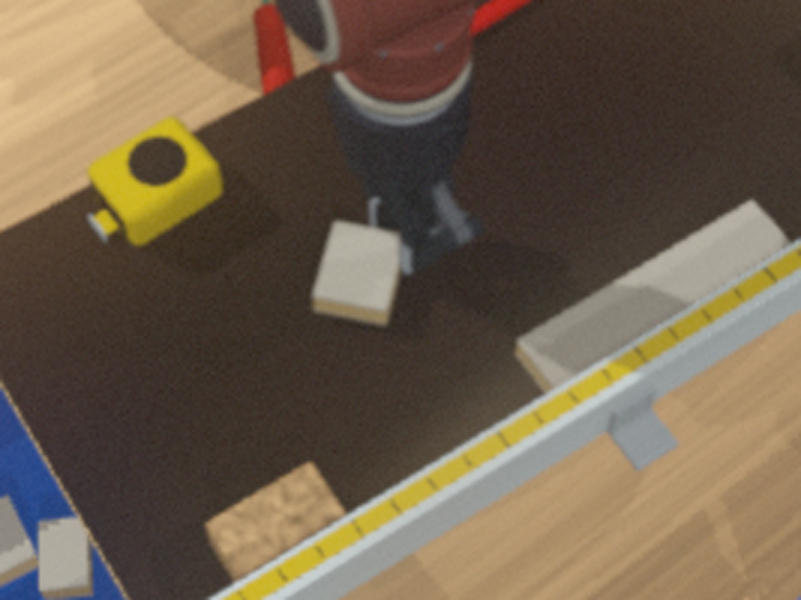

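c is held with a corner between the fingers and clear of everything, so I continue. The tape and cork block have not moved.

Call:
send_rows(series=[{"tx": -1.4, "ty": 0.1, "tz": 0, "wx": 0, "wy": 0, "wz": 0, "jaw": 0.7}, {"tx": -1.4, "ty": 0.1, "tz": 0, "wx": 0, "wy": 0, "wz": 0, "jaw": 0.7}, {"tx": -1.4, "ty": 0.1, "tz": 0, "wx": 0, "wy": 0, "wz": 0, "jaw": 0.7}, {"tx": -1.4, "ty": 0.1, "tz": 0, "wx": 0, "wy": 0, "wz": 0, "jaw": 0.7}, {"tx": -1.4, "ty": 0.1, "tz": 0, "wx": 0, "wy": 0, "wz": 0, "jaw": 0.7}])

```text
t: 16.23
tool_pos: [0.5608, -0.0696, 0.1293]
tool_rot: [2.297, 2.128, 0.01]
contact_force: [0.2, -0.1, -0.3]
opening: 0.0255
```

Call:
send_rows(series=[{"tx": -1.4, "ty": 0.1, "tz": 0, "wx": 0, "wy": 0, "wz": 0, "jaw": 0.7}, {"tx": -1.4, "ty": 0.1, "tz": 0, "wx": 0, "wy": 0, "wz": 0, "jaw": 0.7}, {"tx": -1.4, "ty": 0.1, "tz": 0, "wx": 0, "wy": 0, "wz": 0, "jaw": 0.7}, {"tx": -1.4, "ty": 0.1, "tz": 0, "wx": 0, "wy": 0, "wz": 0, "jaw": 0.7}, {"tx": -1.4, "ty": 0.1, "tz": 0, "wx": 0, "wy": 0, "wz": 0, "jaw": 0.7}])

```text
t: 16.85
tool_pos: [0.5604, -0.1449, 0.1295]
tool_rot: [2.297, 2.128, 0.01]
contact_force: [0.3, 0.5, -0.2]
opening: 0.026
```

```bash
python3 -c "
from h import *
delta(.02,-.32,.128)
for n in ('scene',): cv2.imwrite(f'pics/{n}9.png',ctrl.get_image(n)[:,:,::-1])
im=cv2.imread('pics/scene9.png')[200:400,140:407]; cv2.imwrite('pics/c9.png',cv2.resize(im,None,fx=3,fy=3,interpolation=2))"
```

```text
tcp wing [  13. -199.] z 0.1295  move cm in tool axes [-12.1    0.76   0.19]
tool y yaw -4.36 wing -4.1 tilt [ 0.012 -0.003 -1.   ] q [-0.38  0.03  1.83  0.    1.27 -0.31] open 0.026 t 16.85 F [ 0.3  0.5 -0.2]
```

View pics/c9.png

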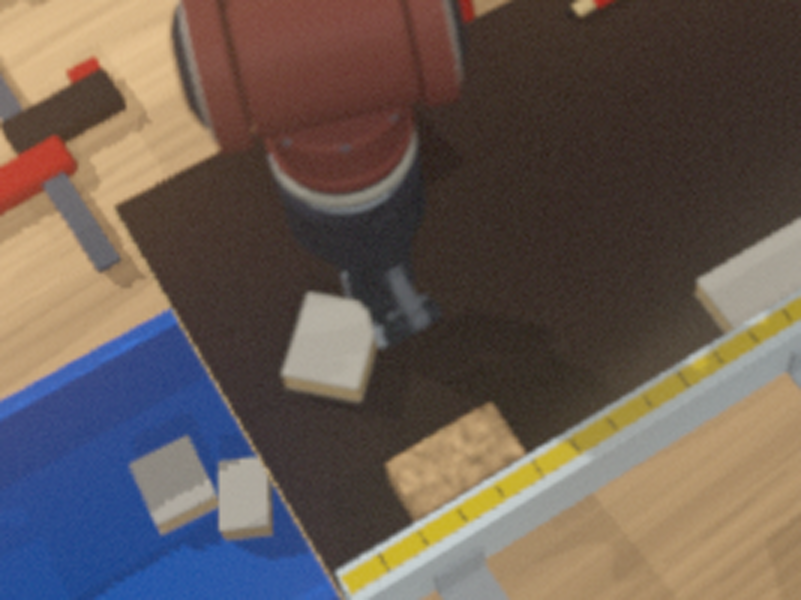

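c is short of the edge with room to the cork block. Final push, a little faster at the end.

Call:
send_rows(series=[{"tx": -1.4, "ty": 0.1, "tz": 0, "wx": 0, "wy": 0, "wz": 0, "jaw": 0.7}, {"tx": -1.6, "ty": 0.1, "tz": 0, "wx": 0, "wy": 0, "wz": 0, "jaw": 0.7}, {"tx": -1.9, "ty": 0, "tz": 0, "wx": 0, "wy": 0, "wz": 0, "jaw": 0.7}, {"tx": -2.2, "ty": 0, "tz": 0, "wx": 0, "wy": 0, "wz": 0, "jaw": 0.7}, {"tx": -2.2, "ty": 0, "tz": 0, "wx": 0, "wy": 0, "wz": 0, "jaw": 0.7}])

```text
t: 17.52
tool_pos: [0.555, -0.2449, 0.1301]
tool_rot: [2.295, 2.128, 0.009]
contact_force: [0.4, 0.4, -0.9]
opening: 0.0255
```

Call:
send_rows(series=[{"tx": -2.2, "ty": 0, "tz": 0, "wx": 0, "wy": 0, "wz": 0, "jaw": 0.7}, {"tx": -1.5, "ty": 0, "tz": 0, "wx": 0, "wy": 0, "wz": 0, "jaw": 0.7}, {"tx": 0, "ty": 0, "tz": 0, "wx": 0, "wy": 0, "wz": 0, "jaw": 0.7}])

```text
t: 17.9
tool_pos: [0.5516, -0.2869, 0.1303]
tool_rot: [2.298, 2.124, 0.009]
contact_force: [0.0, -0.6, 0.3]
opening: 0.0257
```

```bash
python3 -c "
from h import *
delta(.02,-.32,.128)
for n in ('scene',): cv2.imwrite(f'pics/{n}10.png',ctrl.get_image(n)[:,:,::-1])"
```

```text
tcp wing [  14.3 -341.2] z 0.1303  move cm in tool axes [2.13 0.55 0.23]
tool y yaw -4.51 wing -4.1 tilt [ 0.012 -0.005 -1.   ] q [-0.6   0.13  1.72  0.    1.27 -0.52] open 0.0257 t 17.9 F [ 0.  -0.6  0.3]
```

View pics/scene10.png

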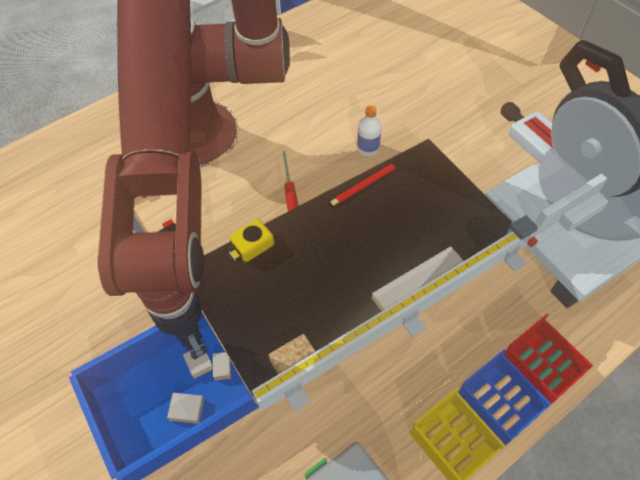

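All three are in the bin, with c at (185,408). I lift clear and make a last check.

Call:
send_rows(series=[{"tx": 0, "ty": 0, "tz": -5, "wx": 0, "wy": 0, "wz": 0, "jaw": 0.7}, {"tx": 0, "ty": 0, "tz": -5, "wx": 0, "wy": 0, "wz": 0, "jaw": 0.7}, {"tx": 0, "ty": -5, "tz": -3, "wx": 0, "wy": 0, "wz": 0, "jaw": 0.7}, {"tx": 0, "ty": -5, "tz": 0, "wx": 0, "wy": 0, "wz": 0, "jaw": 0.7}, {"tx": 0, "ty": -5, "tz": 0, "wx": 0, "wy": 0, "wz": 0, "jaw": 0.7}])

```text
t: 18.58
tool_pos: [0.3993, -0.2704, 0.2618]
tool_rot: [2.291, 2.137, 0.009]
contact_force: [-0.7, -1.3, 0.8]
opening: 0.0257
```

Call:
send_rows(series=[{"tx": 0, "ty": 0, "tz": 0, "wx": 0, "wy": 0, "wz": 0, "jaw": 0.7}, {"tx": 0, "ty": 0, "tz": 0, "wx": 0, "wy": 0, "wz": 0, "jaw": 0.7}, {"tx": 0, "ty": 0, "tz": 0, "wx": 0, "wy": 0, "wz": 0, "jaw": 0.7}])

```text
t: 18.95
tool_pos: [0.3987, -0.2689, 0.2621]
tool_rot: [2.289, 2.136, 0.01]
contact_force: [0.8, 0.2, 1.0]
opening: 0.0257
```

```bash
python3 - <<'E'
from h import *
for n in ('scene','top'): cv2.imwrite(f'pics/{n}11.png',ctrl.get_image(n)[:,:,::-1])
for f in ("scene0","scene11"):
    hsv=cv2.cvtColor(cv2.imread(f"pics/{f}.png"),cv2.COLOR_BGR2HSV);H,S,V=[hsv[...,i].astype(int) for i in range(3)]
    def cen(m,x0,x1,y0,y1):
        k=np.zeros_like(m);k[y0:y1,x0:x1]=m[y0:y1,x0:x1];ys,xs=np.where(k);return xs.mean().round(1),ys.mean().round(1),len(xs)
    print(f,"tape",cen((H>20)&(H<35)&(S>150)&(V>80),225,280,215,262),"pencil",cen(((H<8)|(H>172))&(S>150),325,400,160,210),
     "cork",cen((H>8)&(H<20)&(S>80)&(V>110),265,318,333,380),"glue",cen((S<90)&(V>120),352,385,105,160),"rail",cen((S<70)&(V>100),370,468,245,300))
o=ctrl.get_obs();print(o["contact_force"],o["t"])
print([(wing(p)*1000).round() for p in ray("scene",[[198,361],[221,366],[185,406]],.023)])
E
```

```text
scene0 tape (np.float64(251.4), np.float64(241.7), 1003) pencil (np.float64(364.9), np.float64(182.8), 504) cork (np.float64(291.0), np.float64(353.0), 922) glue (np.float64(369.2), np.float64(132.0), 608) rail (np.float64(426.2), np.float64(278.4), 2527)
scene11 tape (np.float64(251.4), np.float64(241.7), 1004) pencil (np.float64(364.9), np.float64(182.8), 508) cork (np.float64(290.8), np.float64(353.3), 910) glue (np.float64(368.9), np.float64(134.0), 765) rail (np.float64(426.0), np.float64(278.7), 2489)
[ 0.63010255 -1.12092998 -0.26561431] 19.05
[array([  -4., -347.]), array([  29., -315.]), array([  60., -405.])]
```

View pics/scene11.png

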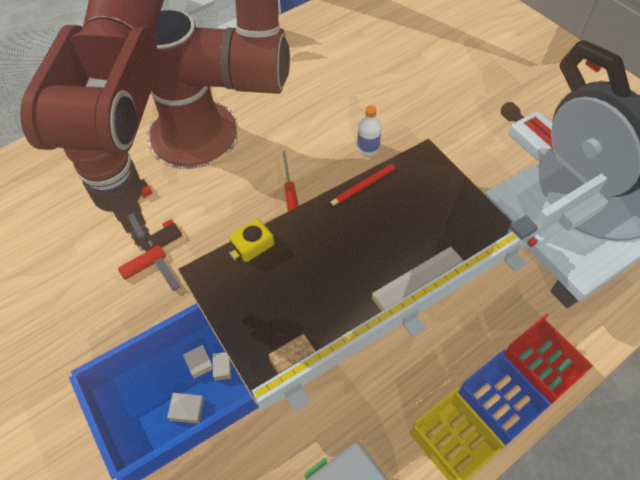

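View pics/top11.png

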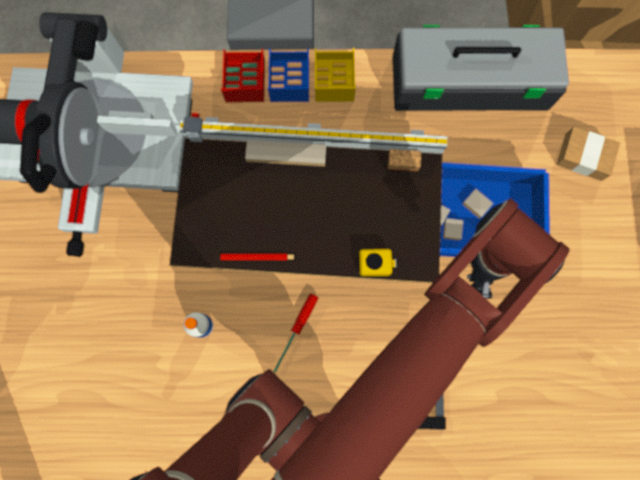

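Both views show the three offcuts flat on the bin floor at (198,361), (221,366) and (185,406). The gripper is clear of everything.

```bash
python3 -c "
from station import ctrl
print(ctrl.finish_job())"
```

```text
the job is handed in; nothing more can be done
None
```

All three offcuts are in the blue bin, and I handed the job in at about 19 s. I swept them off the free end one at a time (b, then a, then c) with the partly closed fingers as a pusher, and never gripped or lifted any of them.

- **Offcuts:** both final views show them in the bin, well below the rim; in the scene view they lie flat on its floor. Their positions in the wing frame, in mm, are about (-4, -347) for b, (29, -315) for a and (60, -405) for c. The bin runs from about x -66 to 134 and y -288 to -548.
- **Things to leave alone:** the tape, pencil, block and rail moved less than 0.5 px between the first and last scene images. The glue bottle's mask centre moved 2 px vertically with a larger mask. I put that down to changed lighting and shadow, because the bottle looks unmoved in both views.
- **Contact:** the arm stands clear of everything, and the measured force read at most about 1.4 N, which is sensor noise. The gripper stayed clear of the saw in every picture.
- **What differed from plan:** c did not square up against the fingers. It rode with a corner between them, which held steady all the way to the edge.

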